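# Nest the matching steel pot and reject the straight-sided one

## Task

Clear the two single round steel pots off the bakery bench. Nest the tapered, collared one fully home and upright in the top of the matching stack, leaving the stack standing where it is; the straight-sided one will not nest, so stand it upright in the aluminium odds tray, beside the square pot.

Things in the scene. Friction and masses are not known exactly. Their poses are not given: they have to be found in the camera images.
- pot_mid (a point): Single stacking pot, loose, open-topped steel, 130 g, 60 mm tall, upright on the bench: a cup tapering from a 34 mm foot to 52 mm at 40 mm up, then a stepped-out straight collar, 20 mm high, 62 mm outside, 57 inside. From above: a small 30 mm floor deep in a stepped bowl. Point: on its axis, half-way up (30 mm below the rim); z up. Best held by the collar, near the rim.
- stack_rim (a point): Stack of two such pots, nested, acting as one loose piece (300 g, 80 mm tall), upright on the bench to the robot's right. Point: centre of its 57 mm open mouth, level with the top rim; z up. The pot goes in foot first, 40 mm deep, at any turn, until the step under its collar rests on this rim: its half-way point is then 10 mm below this point, its rim 20 mm above.
- straight_mid (a point): Straight-sided pot, loose, open-topped, the same steel, 130 g, 45 mm tall, a plain cylinder 62 mm outside all the way, wall 3 mm, upright on the bench. From above: one wide flat floor of 56 mm. Too wide to enter a stacking pot. Point: on its axis, half-way up (22.5 mm above its foot); z up. It and the single stacking pot may swap places.
- tray: Odds tray, fixed, shallow, aluminium, on the robot's left, turned up to 0.3 rad: 140 mm along x, 250 along y, walls 25 mm high, 5 thick, inner floor 5 mm above the bench. Origin: centre of its underside. A loose square steel pot (56 mm square, 50 tall) stands in it near y = +60 mm; the other half is empty, its middle at x = 0, y = -60 mm.

How it is judged:
At the end, for the whole second after the job is handed in: Stacking pot in the stack's mouth: axes within 12 mm, half-way point 4-16 mm below the rim. Stack within 40 mm of its start. Straight-sided pot on the tray's floor, within 50 mm (x) and 100 mm (y) of the tray's centre. All three upright within 10 degrees, both pots at rest (horizontal distance between pot_mid and stack_rim below 0.012 m and z of pot_mid in the frame of stack_rim between -0.016 and -0.004 m and angle between each of pot_mid, stack_rim, straight_mid's own z axis and vertical below 0.17 rad and distance of stack_rim from where it was at the start of the episode below 0.04 m and x of straight_mid in the frame of tray between -0.05 and 0.05 m and y of straight_mid in the frame of tray between -0.1 and 0.1 m and z of straight_mid in the frame of tray between 0.02 and 0.037 m and linear speed of each of pot, straight below 0.02 m/s); the robot touches nothing.
It fails at once if the stack is knocked over or lifted away (angle between stack_rim's own z axis and vertical above 0.5 rad or height (world z) of stack_rim above 0.12 m).
It also fails if it takes over 54 s, if anything falls off the work surface, if the arm or the gripper's body presses on something with over 40 N, if the wrist force passes 120 N, or if a joint passes its speed limit or range.

## Robot

A 6-joint arm with a two-finger parallel gripper is mounted at the origin on the work surface. World frame = base frame: x ahead of the robot, y to its left, z up, the work surface at z = 0. Lengths are in m, angles in rad, forces in N, time in s.
With the tool pointing down it reaches from about 0.275 to 1 m from the base axis. Payload 8.4 kg.
Tool frame: the origin (TCP) lies on the centre line of the jaws, within the pads' length; the fingertips stand 17 mm ahead of it and the grasp point (between the pads) lies 2 mm behind it (bot.tcp_to_tips is the y of the fingertips in the tool frame, in m); y points along the fingers, z is the direction in which the jaws open and shut, and the axes are right-handed (so a half turn about y gives the same grasp; the last joint's range is limited). The gripper opens to 85 mm and grips with 20 to 120 N. Pads are 22 mm wide; open, the fingers measure 114 mm over their backs; the gripper's body (76 mm by 85 mm) begins 54 mm behind the grasp point. The pads swing forward as they close: fully open they stand 13 mm farther back than shut.
Start: joints at [-1.128, 0.353, 1.633, -0, 1.155, -0.002], TCP at [0.269, -0.564, 0.248] pointing down, gripper open.
Joint ranges: [-2.63, 2.63], [-0.92, 2.1], [0.06, 2.66], [-1.3, 4.44], [0, 2.69], [-3.02, 3.02]. Speed limits (rad/s): [2.22, 2.22, 2.79, 3.14, 3.14, 3.14].

## Interface

Orientations are given as a unit quaternion [x, y, z, w].
In Python, from workcell import bot, hand, kinematics, get_obs, vision, hand_in gives the robot as it stands. The module is installed in compiled form; this text tells all that it offers. Calls block until the motion is done:
- bot.reach(position, orientation): joint-space move of the TCP to a pose.
- bot.servo_line(position, ori=None, velocity=0.15): straight line of the TCP; ori=None keeps the orientation; velocity is the mean speed in m/s.
- bot.goto_joints(angles): joint-space move.
- hand.move_gripper(opening, strength=None): finger opening in m; strength is the grip in N (None keeps the last); returns when the fingers have stopped.
- bot.dwell(seconds).
- kinematics.solve_ik(position, orientation): joint angles nearest the present ones, or None.
- get_obs(): the state.
- vision.read_camera(name): name is "scene" or "side" or "wrist"; returns a dict with "frame" (480x640x3 uint8, red, green, blue), "intrinsics" (3x3 intrinsics, pixels), "view" (4x4, takes a point from world to camera coordinates). Camera axes: x right, y down, z forward; pixel columns grow to the right and rows downward; lengths in m; the calibration is good to about 2 mm. A picture is of the moment at which its call begins. There is no depth.
A pose or a line that the arm cannot do raises bot.IKError and nothing moves.
- hand_in(): hands the job in, once; it reports no verdict.
The state is a dict: "time_s": time; "joint_pos": joint angles; "joint_vel": joint speeds; "joint_efforts": joint torques, N m; "position": TCP position; "orientation": TCP orientation; "wrist_force": force on the tool from outside, world axes, zero at the start; "ft_torque": the same for the moment, N m; "gripper_width": finger opening in m.
Only numpy, scipy, OpenCV 4.12 (cv2) and the standard library are available. Lean on these libraries where they do the work, as an engineer would, in place of code of your own. Each camera call takes 0.05 s, during which the arm holds its last target. There are 200 camera calls.

## Working session

There is one attempt and no reset: what is moved stays moved. The work goes in short steps, each a Python script; the robot and the scene stay as the last script left them, time stands still between calls to the robot, and variables do not carry over. Pictures are saved under pics/ and viewed, about 8 in all and at most 12, crops included, and the job is handed in when it is done.

```bash
mkdir -p pics; cat > h.py <<'E'
import numpy as np, cv2
from workcell import bot, hand, kinematics, get_obs, vision, hand_in
def cam(n,save=None):
    r=vision.read_camera(n)
    if save: cv2.imwrite('pics/'+save+'.png',r['frame'][:,:,::-1])
    return r
def plane(r,u,v,z):
    K=np.array(r['intrinsics']);T=np.array(r['view']);R=T[:3,:3];c=-R.T@T[:3,3]
    d=R.T@np.linalg.solve(K,[u,v,1.]);return c+d*(z-c[2])/d[2]
def proj(r,p):
    q=np.array(r['intrinsics'])@(np.array(r['view'])[:3,:]@np.r_[p,1.]);return q[:2]/q[2]
E
python3 - <<'E'
from h import *
for n in ['scene','wrist']:
    r=cam(n,n+'0');T=r['view'];print(n,np.round(T,3).tolist(),np.round(r['intrinsics'],1).tolist())
o=get_obs();print(o['orientation'],o['position'],o['time_s'])
E
```

```text
scene [[0.822, 0.57, 0.0, -0.444], [0.448, -0.646, -0.619, -0.231], [-0.352, 0.508, -0.786, 1.09], [0.0, 0.0, 0.0, 1.0]] [[437.4, 0.0, 322.2], [0.0, 437.4, 231.2], [0.0, 0.0, 1.0]]
wrist [[0.43, -0.903, -0.002, -0.622], [-0.862, -0.411, 0.297, -0.038], [-0.269, -0.126, -0.955, 0.381], [0.0, 0.0, 0.0, 1.0]] [[414.0, 0.0, 326.5], [0.0, 414.0, 244.9], [0.0, 0.0, 1.0]]
[-0.15606475  0.69014019 -0.68924356  0.15586413] [ 0.26874494 -0.56379058  0.2476183 ] 0.1
```

View pics/scene0.png

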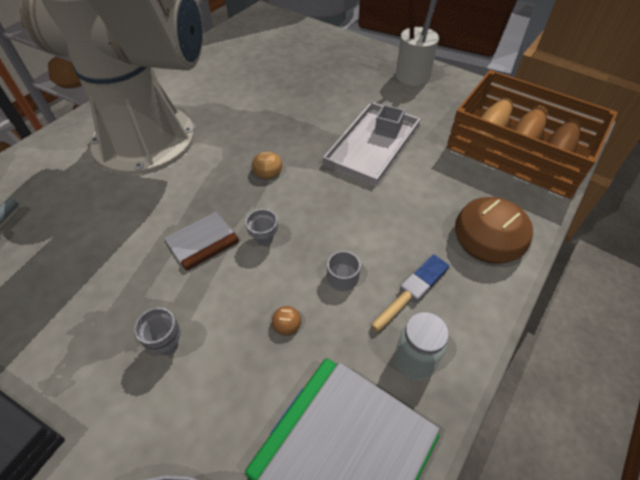

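View pics/wrist0.png

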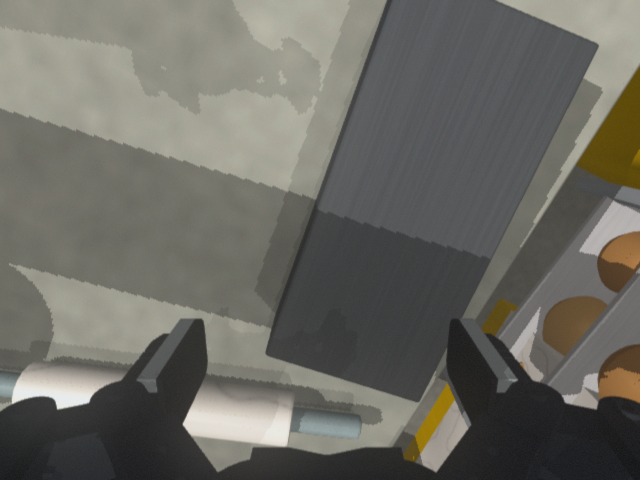

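The scene view shows the stack's mouth near pixel (157,326), the tapered pot at (262,222), the straight pot at (344,267) and the tray at (372,143) with the square pot at (390,121). The wrist view shows only the dough scraper, rolling pin and egg box.

```bash
python3 - <<'E'
from h import *
from scipy.spatial.transform import Rotation as Ro
r=cam('scene')
for n,u,v,z in [('stack',157,327,.08),('pot',262,220,.06),('str',344,265,.045),('square',390,117,.055)]: print(n,plane(r,u,v,z).round(3))
for u,v in [(374,104),(420,122),(376,181),(323,156)]: print('tray',plane(r,u,v,.025).round(3))
cv2.imwrite('pics/crop.png',cv2.resize(r['frame'][90:370,110:430,::-1],None,fx=2.1,fy=2.1,interpolation=cv2.INTER_CUBIC))
w=cam('wrist');o=get_obs();T=np.array(w['view']);c=-T[:3,:3].T@T[:3,3]
R=Ro.from_quat(o['orientation']).as_matrix();print('cam in tool',R.T@(c-o['position']));print(R.round(3))
print('optical axis in tool',R.T@T[2,:3])
E
```

```text
stack [ 0.464 -0.346  0.08 ]
pot [ 0.448 -0.071  0.06 ]
str [ 0.63  -0.06   0.045]
square [0.492 0.357 0.055]
tray [0.415 0.418 0.025]
tray [0.547 0.419 0.025]
tray [0.561 0.178 0.025]
tray [0.419 0.179 0.025]
cam in tool [-0.07703602 -0.1265343  -0.00173522]
[[-0.903 -0.     0.43 ]
 [-0.43   0.001 -0.903]
 [-0.    -1.    -0.001]]
optical axis in tool [ 2.97005850e-01  9.54875461e-01 -6.15810469e-04]
```

View pics/crop.png

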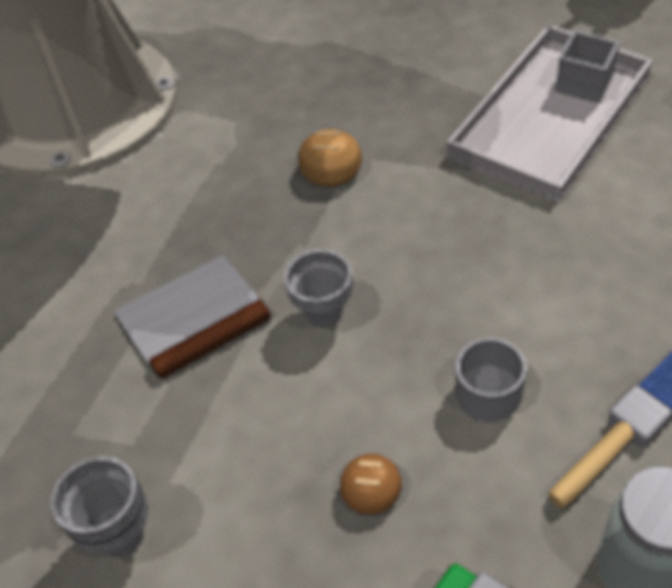

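The crop makes it clear: the tapered, collared pot is the one at (0.45,-0.07), and the straight one is at (0.63,-0.06). Next I take wrist views over all three.

```bash
cat >> h.py <<'E'
from scipy.spatial.transform import Rotation as Ro
def ori(a): # jaw axis at angle a from world x
    z=np.array([np.cos(a),np.sin(a),0]);y=np.array([0,0,-1.]);x=np.cross(y,z)
    return Ro.from_matrix(np.c_[x,y,z]).as_quat()
Q=ori(0)
E
python3 - <<'E'
from h import *
import pickle
print(bot.tcp_to_tips)
out=[];ims=[]
for p in [(.464,-.346),(.63,-.06),(.448,-.071)]:
    bot.reach([*p,.25],Q); r=cam('wrist'); out.append(r); ims.append(r['frame'][:,:,::-1])
    o=get_obs();print(o['time_s'],np.round(o['joint_pos'],2),np.round(o['wrist_force'],1))
pickle.dump(out,open('v.pkl','wb'))
for r,p in zip(out,[(.464,-.346,.08),(.63,-.06,.045),(.448,-.071,.06)]): print(proj(r,p))
cv2.imwrite('pics/w3.png',np.hstack([im[130:480,160:480] for im in ims])[:, :])
E
python3 -c "
import cv2;a=cv2.imread('pics/w3.png');cv2.imwrite('pics/w3s.png',cv2.resize(a,None,fx=800/960,fy=800/960,interpolation=cv2.INTER_AREA))"
```

```text
0.017
1.375 [-0.65  0.28  1.73 -0.    1.13 -0.64] [0.2 0.3 0.7]
2.675 [-0.1   0.36  1.61 -0.    1.16 -0.1 ] [-0.2 -0.4  0.3]
3.4833 [-0.16  0.08  1.98  0.    1.08 -0.16] [ 1.5 -0.2  0.7]
[326.63083298 225.42556672]
[326.66136775 214.03882342]
[324.16715727 218.9061162 ]
```

View pics/w3s.png

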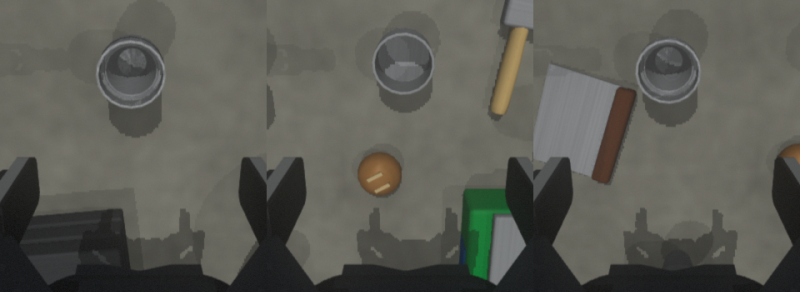

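All three pots show clear bright rims, stack at crop px (131,73), straight (403,63), tapered (668,71). I'll refine them with Hough circles.

```bash
cat >> h.py <<'E'
def rim(r,p,rad=.031,name=None):
    u,v=proj(r,p);T=np.array(r['view']);d=T[2,:3]@p+T[2,3];R=r['intrinsics'][0][0]*rad/d
    u0,v0=int(u)-70,int(v)-70
    g=cv2.cvtColor(np.ascontiguousarray(r['frame'][v0:v0+140,u0:u0+140]),cv2.COLOR_RGB2GRAY)
    g=cv2.resize(g,None,fx=4,fy=4,interpolation=cv2.INTER_CUBIC)
    c=cv2.HoughCircles(cv2.GaussianBlur(g,(9,9),2),cv2.HOUGH_GRADIENT_ALT,1.5,10,param1=120,param2=.6,minRadius=int(R*3.6),maxRadius=int(R*4.4))
    if c is None: print('none');return None
    c=c[0,:5]; b=cv2.cvtColor(g,cv2.COLOR_GRAY2BGR)
    for x,y,q in c[:1]: cv2.circle(b,(int(x),int(y)),int(q),(0,0,255),1)
    res=[plane(r,x/4+u0-.375,y/4+v0-.375,p[2]) for x,y,q in c]
    for k,q in zip(c,res): print('r',k[2]/4/R,q.round(4))
    return res[0],b
E
python3 - <<'E'
from h import *
import pickle
V=pickle.load(open('v.pkl','rb'));bs=[]
for r,p in zip(V,[(.464,-.346,.08),(.63,-.06,.045),(.448,-.071,.06)]):
    k=rim(r,np.array(p)); 
    if k: bs.append(k[1][100:460,100:460])
    print()
if bs: 
    m=np.hstack(bs);cv2.imwrite('pics/rims.png',cv2.resize(m,None,fx=.72,fy=.72))
E
```

```text
r 0.9839954199474924 [ 0.4579 -0.3387  0.08  ]

r 0.9665000768527139 [ 0.628  -0.0532  0.045 ]

r 0.9588980649960752 [ 0.445 -0.067  0.06 ]
```

View pics/rims.png

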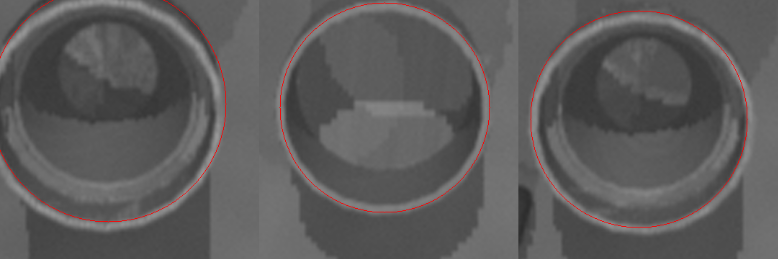

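The straight rim fits well. The two collared ones are a pixel or two off, so I'll refine with radial outer-edge sampling and cv2.fitEllipse.

```bash
cat >> h.py <<'E'
def rim2(r,p,rad=.031,it=3):
    g=cv2.GaussianBlur(cv2.cvtColor(np.ascontiguousarray(r['frame']),cv2.COLOR_RGB2GRAY),(0,0),.8)
    p=np.array(p,float);th=np.linspace(0,2*np.pi,120,endpoint=False);s=np.linspace(.85,1.15,61)
    for _ in range(it):
        w=np.array([[proj(r,p+rad*k*np.array([np.cos(t),np.sin(t),0])) for k in s] for t in th],np.float32)
        f=cv2.remap(g,w,None,cv2.INTER_LINEAR).astype(float)
        d=np.gradient(f,axis=1);i=d.argmin(1);ok=d.min(1)<-1.5
        P=np.array([plane(r,*w[a,i[a]],p[2])[:2] for a in range(len(th)) if ok[a]])
        for _ in range(4):   # circle fit in the rim plane, trimmed
            A=np.c_[2*P,np.ones(len(P))];x=np.linalg.lstsq(A,(P**2).sum(1),rcond=None)[0]
            R=np.sqrt(x[2]+x[:2]@x[:2]);e=abs(np.hypot(*(P-x[:2]).T)-R);P=P[e<=max(2*np.median(e),.0008)]
        p[:2]=x[:2]
    print('rim',p.round(4),'R',R.round(4),'n',len(P),'med err',np.median(e).round(5));return p
E
python3 - <<'E'
from h import *
import pickle
V=pickle.load(open('v.pkl','rb'))
for r,p in zip(V,[(.458,-.339,.08),(.628,-.053,.045),(.445,-.067,.06)]): rim2(r,p)
E
```

```text
rim [ 0.4565 -0.342   0.08  ] R 0.0305 n 91 med err 0.00016
rim [ 0.6276 -0.0541  0.045 ] R 0.0304 n 106 med err 0.00016
rim [ 0.4458 -0.069   0.06  ] R 0.0306 n 103 med err 0.00013
```

```bash
python3 - <<'E'
from h import *
p=np.array([.4458,-.069])
bot.reach([*p,.13],Q); bot.servo_line([*p,.056],velocity=.12)
hand.move_gripper(0.045,40); o=get_obs(); print(o['gripper_width'],o['position'].round(4) if hasattr(o['position'],'round') else o['position'],o['time_s'])
bot.servo_line([*p,.20],velocity=.2)
r=cam('side','side1'); w=cam('wrist')
o=get_obs();print(o['gripper_width'],o['wrist_force'],o['time_s'])
m=np.hstack([r['frame'],w['frame']])[:,:,::-1]
cv2.imwrite('pics/g1.png',cv2.resize(m,(800,300),interpolation=cv2.INTER_AREA))
E
```

```text
0.05966890599747795 [ 0.4463 -0.069   0.057 ] 5.1583
0.059566592702079986 [-0.00876349  0.09478119 -0.61336248] 6.125
```

View pics/g1.png

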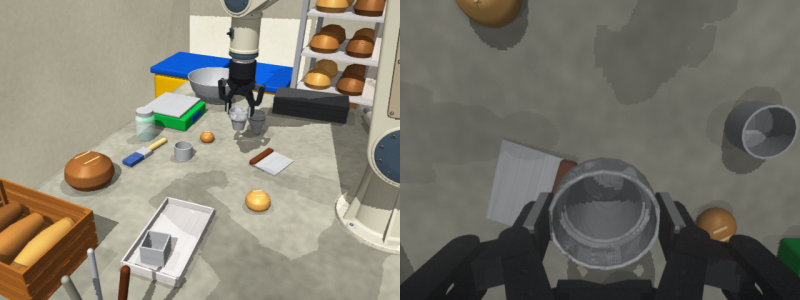

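The side view shows the pot hanging upright in the jaws (px 240,115), and the wrist view shows it centred with its rim near (605,215). Next: carry it and nest it.

```bash
python3 - <<'E'
from h import *
w=cam('wrist'); o=get_obs(); t=np.array(o['position']); print(t)
k=rim2(w,[t[0],t[1],t[2]+.003]); off=k[:2]-t[:2]; print('offset',off)
s=np.array([.4565,-.342]); d=s-(off if np.hypot(*off)<.004 else 0)
bot.reach([*d,.18],Q); bot.servo_line([*d,.145],velocity=.12)
f0=np.array(get_obs()['wrist_force'])
for z in [.13,.12,.112,.108,.105,.102,.100,.098,.097]:
    bot.servo_line([*d,z],velocity=.06); o=get_obs(); df=np.array(o['wrist_force'])-f0; print(z,df.round(1))
    if np.linalg.norm(df)>8: break
print(o['position'],o['time_s'])
r=cam('side','n1s'); q=cam('scene','n1')
cv2.imwrite('pics/n1c.png',np.hstack([cv2.resize(r['frame'][100:250,300:500,::-1],(400,300)),cv2.resize(q['frame'][240:390,60:260,::-1],(400,300))]))
E
```

```text
[ 0.44498388 -0.06886663  0.19873184]
rim [ 0.4452 -0.0692  0.2017] R 0.0307 n 103 med err 0.00025
offset [ 0.00022177 -0.00036801]
0.13 [-0.6  1.2  0.4]
0.12 [ 0.   0.6 -0.2]
0.112 [-0.3  1.  -0.9]
0.108 [-1.   0.2 -0.9]
0.105 [-0.3  0.7  0.2]
0.102 [0.1 0.6 0. ]
0.1 [ 0.2  0.7 -0.1]
0.098 [ 0.1  0.5 -0.7]
0.097 [-0.6  0.9  2.9]
[ 0.45658601 -0.3417909   0.09727943] 10.175
```

View pics/n1c.png

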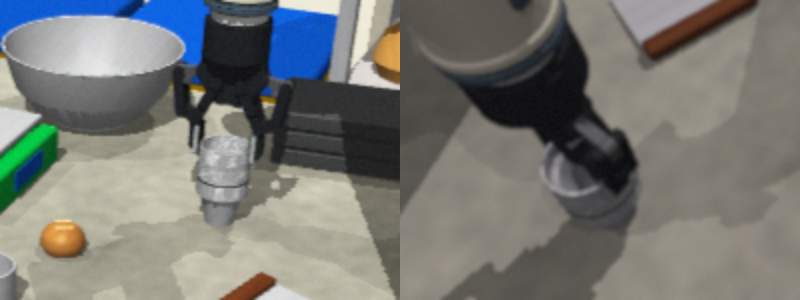

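It's seated: first contact (about 3 N) came exactly at the home height, and the side view shows three collars stacked upright. Now I release, check from the wrist, and locate the tray.

```bash
python3 - <<'E'
from h import *
import pickle
hand.move_gripper(.085); p=get_obs()['position']
bot.servo_line([p[0],p[1],.27],velocity=.15)
w=cam('wrist'); print(get_obs()['gripper_width'])
rim2(w,[.4565,-.342,.10])
rim2(w,[.4565,-.342,.10],rad=.0285)
bot.reach([.49,.24,.33],Q); t=cam('wrist'); pickle.dump((w,t),open('v2.pkl','wb')); print(get_obs()['time_s'])
m=np.hstack([w['frame'],t['frame']])[:,:,::-1]
cv2.imwrite('pics/t1.png',cv2.resize(m,(800,300),interpolation=cv2.INTER_AREA))
E
```

```text
0.08500624289633733
rim [ 0.4564 -0.3417  0.1   ] R 0.0306 n 104 med err 0.00013
rim [ 0.4565 -0.3417  0.1   ] R 0.0306 n 96 med err 0.00015
14.1583
```

View pics/t1.png

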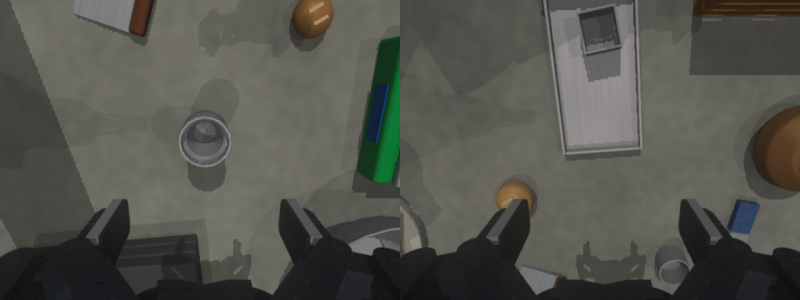

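The pot is nested, with its rim circle centred on the stack at the z = 0.10 scale. The tray's near edge runs from (565,155) to (641,149) in the right half, its side walls run up to the top, and its near half is empty with the square pot at (600,30).

```bash
python3 - <<'E'
from h import *
import pickle
w,t=pickle.load(open('v2.pkl','rb'))
A,B=[plane(t,u,v,.025)[:2] for u,v in [(264,248),(385.6,238)]]
C=plane(t,233,4,.025)[:2]; print(A,B,C,np.linalg.norm(B-A))
ex=(B-A)/np.linalg.norm(B-A); ey=np.array([-ex[1],ex[0]]); print('yaw',np.arctan2(ex[1],ex[0]),np.arctan2(*(-(C-A)[[0]].tolist(),(C-A)[1])) if 0 else np.arctan2(-(C-A)[0],(C-A)[1]))
ctr=(A+B)/2+ey*.125; tgt=(A+B)/2+ey*.065; print('centre',ctr,'target',tgt)
p=np.array([.6276,-.0541])
bot.reach([*p,.13],Q); bot.servo_line([*p,.038],velocity=.12)
hand.move_gripper(.045,40); print(get_obs()['gripper_width'],get_obs()['position'])
bot.servo_line([*p,.16],velocity=.2)
w=cam('wrist'); o=get_obs(); q=o['position']; k=rim2(w,[q[0],q[1],q[2]+.007]); print(q,k-q,o['time_s'])
np.save('tgt.npy',np.array([tgt,ex]))
E
```

```text
[0.42212688 0.17948243] [0.55468293 0.19075974] [0.4043134  0.41621046] 0.13303489883924224
yaw 0.08487137122715804 0.07510716579825019
centre [0.47780872 0.30967116] target [0.48289489 0.24988712]
0.059932267756004506 [ 0.62823446 -0.05417682  0.03933408]
rim [ 0.6271 -0.0537  0.1655] R 0.0304 n 106 med err 0.00012
[ 0.62650965 -0.05399839  0.15846215] [0.00060743 0.00027639 0.007     ] 17.6667
```

```bash
python3 - <<'E'
from h import *
tgt,ex=np.load('tgt.npy'); tgt=tgt+[0,-.003]; q2=ori(.08)
bot.reach([*tgt,.16],q2); bot.servo_line([*tgt,.075],velocity=.12)
f0=np.array(get_obs()['wrist_force'])
for z in [.055,.050,.047,.0455,.0445,.0435,.0425]:
    bot.servo_line([*tgt,z],velocity=.06); o=get_obs(); df=np.array(o['wrist_force'])-f0; print(z,df.round(1))
    if np.linalg.norm(df)>6 or df[2]>2.5: break
hand.move_gripper(.085); bot.servo_line([*tgt,.28],velocity=.15); bot.dwell(.3)
w=cam('wrist'); k=rim2(w,[*tgt,.05]); print(k[:2],get_obs()['time_s'])
bot.reach([.45,.0,.35],Q)
r=cam('side'); s=cam('scene')
m=np.hstack([cv2.resize(r['frame'][:,:,::-1],(400,300),interpolation=cv2.INTER_AREA),cv2.resize(w['frame'][:,:,::-1],(400,300),interpolation=cv2.INTER_AREA)])
n=np.hstack([cv2.resize(r['frame'][120:240,300:460,::-1],(400,300)),cv2.resize(s['frame'][270:390,80:240,::-1],(400,300))])
cv2.imwrite('pics/f.png',np.vstack([m,n]))
E
```

```text
0.055 [-0.  -0.4 -0.5]
0.05 [ 0.8 -0.3  0.4]
0.047 [-0.7 -0.7  0.7]
0.0455 [-0.5  0.9 -0.7]
0.0445 [-0.  -0.  -0.8]
0.0435 [-3.1 -1.2 11.1]
rim [0.4833 0.2483 0.05  ] R 0.0295 n 37 med err 0.00012
[0.48334197 0.24829106] 23.975
```

View pics/f.png

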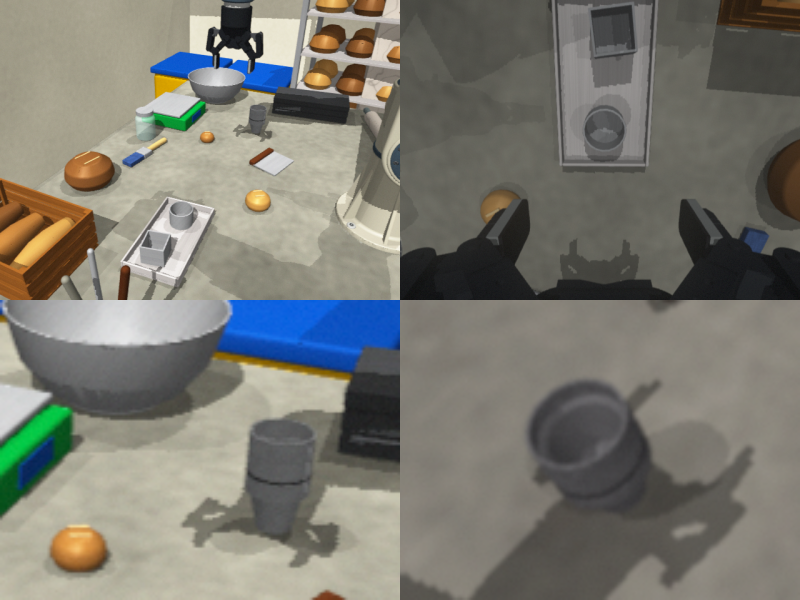

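The straight pot stands upright in the empty half of the tray at px (604,130), clear of the square pot. The stack stands with the pot nested upright in it. The arm is clear of everything.

```bash
python3 -c "
from h import *
print(get_obs()['time_s']);hand_in()"
```

```text
25.0833
the job is handed in; nothing more can be done
```

I nested the collared pot in the stack, stood the straight-sided pot in the empty half of the odds tray, and handed the job in at 25.1 s. `hand_in()` gives no verdict, so the result below rests on my own checks.

- **Collared pot:** it first touched (about 3 N) exactly at the height where it should be fully home. After release, its rim measured at (0.456, -0.342), within 0.5 mm of where the stack's mouth was at the start. The rim's apparent size also matched the fully nested height, and the side and scene views show it upright and the stack standing.
- **Straight pot:** it touched the tray floor at the expected height (about 11 N) and was released there. The picture taken after release shows it upright, midway across the tray and clear of the square pot. Its position is about (0.483, 0.248).
- **Weaker checks:**
  - The last rim fit on the straight pot used only 37 edge points, because steel on aluminium has little contrast. It gave a radius of 29.5 mm instead of about 30.4.
  - My reading of the tray's width came out at 133 mm, against 140 mm stated.
  - Both errors are small compared with the allowed 50 mm and 100 mm.

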